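# Lay plaster moulds down to dry

## Robot

A 6-joint arm with a two-finger parallel gripper is mounted at the origin on the work surface. World frame = base frame: x ahead of the robot, y to its left, z up, the work surface at z = 0. Lengths are in mm, angles in rad, forces in N, time in s.
With the tool pointing down it reaches from about 400 to 925 mm from the base axis. Payload 12.5 kg.
Tool frame: the origin (TCP) lies midway between the tips of the shut fingers; the grasp point (between the pads) lies 19 mm behind it; z points along the fingers, y is the line along which they close (so a half turn about z gives the same grasp; the last joint's range is limited). The gripper opens to 95 mm and grips with 3 to 60 N. Pads are 20 mm wide; open, the fingers measure 119 mm over their backs; the gripper's body (75 mm by 180 mm) begins 59 mm behind the grasp point.
Start: joints at [-1.381, 0.491, 1.559, -0, 1.092, -0.106], TCP at [182.214, -597.867, 214.661] pointing down, gripper open.
Joint ranges: [-3.1, 3.1], [-0.84, 2.19], [0.05, 2.79], [-1.13, 4.28], [0.06, 2.93], [-2.69, 2.69]. Speed limits (rad/s): [2.22, 2.22, 2.79, 3.14, 3.14, 3.14].

## Interface

Orientations are given as [roll, pitch, yaw] about the fixed x, y, z axes, in that order (R = Rz(yaw) Ry(pitch) Rx(roll)).
In Python, from cell import state, read_camera, camera_info, env gives the robot as it stands.
- The arm moves only by the tool move_arm, never from a script. Its argument "commands" is a list of rows, each a list of 3 entries, a list of its own where there are three numbers: the shift along the world's x, y, z in cm, then the turn, a rotation vector about the world's x, y, z in degrees, then the opening, from 0 (shut) to 1 (fully open). A call has 1 to 10 rows; each row shifts and turns the commanded pose from where the row before left it; what a row does not reach is not made up. A row lasts 1/10 s, in which the tool goes at most 50 mm and 8.59 degrees, less where a joint would pass 70% of its speed; a pose out of reach is approached as far as the arm can. A call with a gripper value outside its range is refused whole. The fingers move at their own pace and stop on an object; the grip force is fixed at half the most. Time passes only in rows, so rows that do not move let the fingers close. It gives the time, the measured TCP pose, the force, the opening and the grip force at its end, in the units of the state.
- state(): the state, without advancing time (a new reading comes with each control period).
- read_camera(name): name is "scene" or "top" or "wrist"; returns the picture (400x640x3 uint8, blue, green, red); there is no depth.
- camera_info(name): a dict with "K" (3x3 intrinsics, pixels), "cam_to_world" (4x4, takes a point from camera to world coordinates). Camera axes: x right, y down, z forward; pixel columns grow to the right and rows downward; lengths in mm; the calibration is good to about 2 mm. A picture is of the moment at which its call begins: read the wrist's pose just before it. camera_info takes no time and is no camera call; for the wrist camera it gives the pose at the moment of the call.
- env.job_done(): hands the job in; it is judged then, once.
The state is a dict: "t": time; "joints": joint angles; "qvel": joint speeds; "tau": joint torques, N m; "eef_pos": TCP position; "tcp_rot": TCP orientation; "ft_force": force on the tool from outside, world axes, zero at the start; "moment": the same for the moment, N m; "opening": opening from 0.0 (shut) to 1.0 (fully open); "grip_force": force on a finger pad.
Only numpy, scipy, OpenCV 4.12 (cv2) and the standard library are available. Lean on these libraries where they do the work, as an engineer would, in place of code of your own. Each camera call takes 0.05 s, during which the arm holds its last target. There are 200 camera calls.

## Task

Get the plaster moulds ready to dry: first clear every red clay prop off the rubber mat into the wooden tray, then tip every upright mould over onto its side so that it lies flat on the mat with its mouth facing the green dryer. When all are lying, turn the white dial clockwise so that its pointer stands at the red index mark; leave the other things on the table alone.

Things in the scene. Friction and masses are not known exactly. Their poses are not given: they have to be found in the camera images.
- mould_a_center (a point): off-white plaster casting mould, a solid block 90 (x) x 100 (y) x 170 (z) mm with two blue straps, about 0.6 to 1.2 kg, too wide for the gripper. Point: its centre, half-way up. Its +z axis points out of its mouth, the dark round pouring hole in its top face. It starts upright on the mat, +x face roughly towards the fan; pushed on its back (-x) face near the top it tips over its front bottom edge. May be absent.
- mould_b_center (a point): off-white plaster casting mould, a solid block 90 (x) x 100 (y) x 170 (z) mm with two blue straps, about 0.6 to 1.2 kg, too wide for the gripper. Point: its centre, half-way up. Its +z axis points out of its mouth, the dark round pouring hole in its top face. It starts upright on the mat, +x face roughly towards the fan; pushed on its back (-x) face near the top it tips over its front bottom edge. May be absent.
- mould_c_center (a point): off-white plaster casting mould, a solid block 90 (x) x 100 (y) x 170 (z) mm with two blue straps, about 0.6 to 1.2 kg, too wide for the gripper. Point: its centre, half-way up. Its +z axis points out of its mouth, the dark round pouring hole in its top face. It starts upright on the mat, +x face roughly towards the fan; pushed on its back (-x) face near the top it tips over its front bottom edge. May be absent.
- prop_a_center (a point): brick-red fired-clay kiln prop, a square bar 60 (x) x 30 (y) x 30 (z) mm, 90 g, lying on the mat. Point: its centre; long axis x. May be absent.
- prop_b_center (a point): brick-red fired-clay kiln prop, a square bar 60 (x) x 30 (y) x 30 (z) mm, 90 g, lying on the mat. Point: its centre; long axis x. May be absent.
- prop_c_center (a point): brick-red fired-clay kiln prop, a square bar 60 (x) x 30 (y) x 30 (z) mm, 90 g, lying on the mat. Point: its centre; long axis x. May be absent.
- prop_d_center (a point): brick-red fired-clay kiln prop, a square bar 60 (x) x 30 (y) x 30 (z) mm, 90 g, lying on the mat. Point: its centre; long axis x. May be absent.
- tray: fixed open wooden tray, outside 200 (x) x 140 (y) x 40 (z) mm, walls and floor 6 mm thick; it stands at the left or the right of the mat. Origin: centre of its underside, on the table.
- mat: fixed black rubber drying mat 430 (x) x 660 (y) x 8 mm thick on the table. Origin: centre of its underside.
- fan: fixed green dryer with three round grilles at the far end of the table, 460 mm wide, 165 mm tall, 110 mm deep. Its front face looks to its own -x (towards the moulds). Origin: on the table, 100 mm in front of the middle of that face.
- dial (a joint): angle of the white dial on the dryer's control unit, rad, 0 to 2.7; grows as the dial turns clockwise seen from above. Stays where it is left.
- dial_grip (a point): on the dial's vertical axis, at the height to grip its bar: bar 49 mm long, 14 mm wide, 32 mm tall, its top 7 mm above this point and 104 mm above the table; a red stripe on top runs to its pointer end.
- dial_axis (a point): on the dial's vertical axis, at the dial's foot; its x axis lies along the bar and points to the pointer end, and turns with the dial.
- index: flat round scale plate 116 mm across on top of the grey control unit (140 x 130 x 60 mm, fixed), round the dial. Origin: its centre, on the dial's axis, on top of the unit. Its +x axis points to the red index mark. The dial is set when the bar's pointer end points at the mark; the mark always lies clockwise of the dial's starting angle.
- index_mark (a point): middle of the red index mark, a bar 16 x 6 mm, 48 mm from the dial's axis.
- glaze_jar: bystander: small glaze jar, blue lid, 64 mm wide, 85 mm tall; loose; leave alone. Origin: centre of its underside.
- cup: bystander: terracotta cup, 72 mm wide, 80 mm tall; loose; leave alone. Origin: centre of its underside.
- bowl: bystander: blue bowl, 90 mm wide, 50 mm tall; loose; leave alone. Origin: centre of its underside.
- slip_bottle: bystander: bottle with red cap, 60 mm wide, 100 mm tall; loose; leave alone. Origin: centre of its underside.
Not all that is in view belongs to the job. Leave any pink look-alike of the part that bears prop_a_center alone. Leave any yellow look-alike of the part that bears prop_b_center alone.

How it is judged (in metres and radians):
On the way, in this order (a step that is already met when the one before it is completed fails the run):
1. all props are in the tray (x of prop_a_center in the frame of tray between -0.097 and 0.097 m and y of prop_a_center in the frame of tray between -0.067 and 0.067 m and height (world z) of each of prop_a_center, prop_b_center, prop_c_center, prop_d_center below 0.065 m and x of prop_b_center in the frame of tray between -0.097 and 0.097 m and y of prop_b_center in the frame of tray between -0.067 and 0.067 m and x of prop_c_center in the frame of tray between -0.097 and 0.097 m and y of prop_c_center in the frame of tray between -0.067 and 0.067 m and x of prop_d_center in the frame of tray between -0.097 and 0.097 m and y of prop_d_center in the frame of tray between -0.067 and 0.067 m), for 0.2 s.
2. all moulds lie on their side on the mat, mouth facing the dryer (angle between mould_a_center's own z axis and vertical between 1.45 and 1.69 rad and angle between the z axis of each of mould_a_center, mould_b_center, mould_c_center and the x axis of fan, either way round below 0.5 rad and z of fan in the frame of mould_a_center above 0.02 m and height (world z) of mould_a_center between 0.045 and 0.066 m and x of mould_a_center in the frame of mat between -0.215 and 0.215 m and y of mould_a_center in the frame of mat between -0.33 and 0.33 m and angle between mould_b_center's own z axis and vertical between 1.45 and 1.69 rad and z of fan in the frame of mould_b_center above 0.02 m and height (world z) of mould_b_center between 0.045 and 0.066 m and x of mould_b_center in the frame of mat between -0.215 and 0.215 m and y of mould_b_center in the frame of mat between -0.33 and 0.33 m and angle between mould_c_center's own z axis and vertical between 1.45 and 1.69 rad and z of fan in the frame of mould_c_center above 0.02 m and height (world z) of mould_c_center between 0.045 and 0.066 m and x of mould_c_center in the frame of mat between -0.215 and 0.215 m and y of mould_c_center in the frame of mat between -0.33 and 0.33 m), for 0.2 s.
3. the dial's pointer stands at the index mark (angle between the x axis of dial_axis and the x axis of index, either way round below 0.14 rad), for 0.2 s.
At the end, for the whole second after the job is handed in: Every prop has its centre inside the tray, below 65 mm; every mould lies flat on its side (within 7 degrees) with its centre over the mat and its mouth towards the dryer (axis within 0.5 rad of the dryer's facing direction); the dial points at the index mark within 0.14 rad; all is at rest (all of step 1 and all of step 2 and angle between the x axis of dial_axis and the x axis of index, either way round below 0.14 rad and linear speed of each of mould_a, mould_b, mould_c, prop_a, prop_b, prop_c, prop_d below 0.02 m/s); the robot touches nothing.
It fails at once if a bystander is moved by more than 40 mm (distance of any of glaze_jar, cup, bowl, slip_bottle from where it was at the start of the episode above 0.04 m).
Of mould_a, mould_b, mould_c only 2 to 3 are there at a start; the rules pass over those that are not, and their reading is None.
Of prop_a, prop_b, prop_c, prop_d only 3 to 4 are there at a start; the rules pass over those that are not, and their reading is None.
At some moment in a run one of prop_a, prop_b, prop_c, prop_d may be knocked a few centimetres aside while the robot is not near it.
Once in a run the grip may slacken for a moment while it holds something.
It also fails if it takes over 210 s, if anything falls off the work surface, if the arm or the gripper's body presses on something with over 40 N, if the wrist force passes 120 N, or if a joint passes its speed limit or range.

## Working session

There is one attempt and no reset: what is moved stays moved. The work goes in short steps, Python scripts to look and compute and a tool call to move; the robot and the scene stay as the last step left them, time stands still between calls to the robot, and variables do not carry over. Pictures are saved under pics/ and viewed, at most 14 in all, crops included, and the job is handed in when it is done.

Besides the shell and the picture viewer there is one more tool, called after ">>>" as a command line: name --argument value ..., lists and objects as JSON in quotes. move_arm: Moves the arm, as the interface text tells. Its arguments: {"type":"object","properties":{"commands":{"type":"array"}},"required":["commands"]}

```bash
ls; mkdir -p pics
python3 - <<'E'
from cell import state, read_camera, camera_info, env
import cv2
for n in ("top","scene"):
    cv2.imwrite(f"pics/{n}0.png",read_camera(n))
    c=camera_info(n); print(n,c["K"],c["cam_to_world"])
s=state();print(s)
E
```

```text
pics
top [[393.73108724   0.         321.370069  ]
 [  0.         393.73108724 199.89185631]
 [  0.           0.           1.        ]] [[ 1.95955271e-02 -9.93300422e-01  1.13887164e-01  4.12824426e+02]
 [-9.99753658e-01 -1.82794226e-02  1.25891417e-02 -6.07208946e+01]
 [-1.04230082e-02 -1.14105800e-01 -9.93413925e-01  1.15779391e+03]
 [ 0.00000000e+00  0.00000000e+00  0.00000000e+00  1.00000000e+00]]
scene [[515.32888503   0.         312.16456853]
 [  0.         515.32888503 197.89840767]
 [  0.           0.           1.        ]] [[ 2.15929755e-01  5.81183015e-01 -7.84602220e-01  1.60646822e+03]
 [ 9.76386244e-01 -1.33997897e-01  1.69453434e-01 -2.71433907e+02]
 [-6.65158974e-03 -8.02664853e-01 -5.96393234e-01  8.91691587e+02]
 [ 0.00000000e+00  0.00000000e+00  0.00000000e+00  1.00000000e+00]]
{'t': 0.1, 'joints': array([-1.38057575e+00,  4.91500440e-01,  1.55937268e+00,  7.01603931e-06,
        1.09172091e+00, -1.05601385e-01]), 'qvel': array([-0.00018087, -0.00094501, -0.0009207 , -0.0008436 , -0.0004207 ,
        0.00045013]), 'tau': array([ 4.88403064e-03, -6.13623476e+01, -2.58605325e+01,  6.94628572e-02,
        4.70500742e-02, -3.74121350e-05]), 'eef_pos': array([ 182.18603831, -597.63519325,  214.12492125]), 'tcp_rot': array([-3.14059751e+00, -1.11738694e-04,  2.95818674e-01]), 'ft_force': array([-0.18774185,  0.02073385, -0.73451704]), 'moment': array([ 0.0151484 , -0.00068007, -0.00421304]), 'grip_force': 0.0, 'opening': 1.0000351433547836}
```

View pics/top0.png

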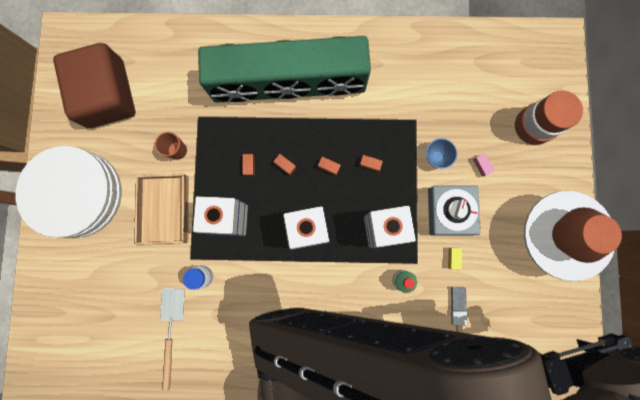

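View pics/scene0.png

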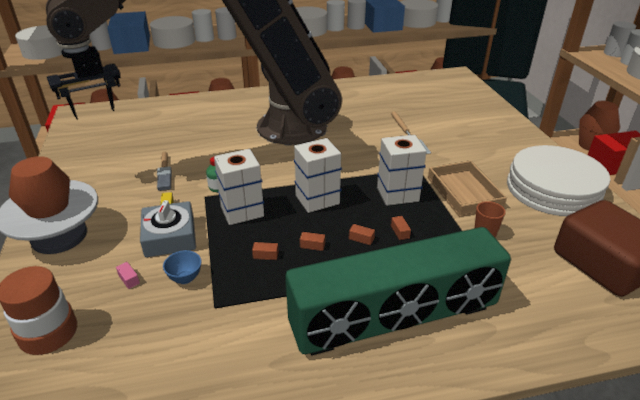

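The top view shows four red props at about (248,164), (285,163), (329,166) and (372,163), and three moulds at (214,214), (306,228) and (394,226). The tray is at (161,209), the dial at (457,209), and the decoys are pink at (485,164) and yellow at (456,258).

```bash
cat > h.py <<'E'
from cell import state, read_camera, camera_info, env
import cv2, numpy as np
def ray(n,px,z,c=None):
    c=c or camera_info(n); T=c["cam_to_world"]; K=c["K"]
    p=np.c_[np.atleast_2d(px).astype(float),np.ones(len(np.atleast_2d(px)))]
    d=(T[:3,:3]@np.linalg.inv(K)@p.T).T; o=T[:3,3]
    return (o+d*((z-o[2])/d[:,2])[:,None])[:,:2]
def blobs(im,lo,hi,amin=40):
    m=cv2.inRange(cv2.cvtColor(im,cv2.COLOR_BGR2HSV),lo,hi)
    return [c for c in cv2.findContours(m,cv2.RETR_EXTERNAL,cv2.CHAIN_APPROX_NONE)[0] if cv2.contourArea(c)>amin]
def rect(n,c,z,info=None):
    w=ray(n,c[:,0,:],z,info).astype(np.float32)
    (x,y),(a,b),t=cv2.minAreaRect(w)
    if a<b: a,b,t=b,a,t+90
    return np.round([x,y,a,b,(t+90)%180-90],1)
def props(n="top",im=None,info=None,z=38):
    im=read_camera(n) if im is None else im
    out=[]
    for c in blobs(im,(3,120,90),(14,255,255),60 if n=="top" else 400):
        r=rect(n,c,z,info)
        if r[2]<90 and 20<r[3]<55: out.append(list(r)+[tuple(c.mean((0,1)).astype(int))])
    return out
E
python3 - <<'E'
from h import *
im=cv2.imread("pics/top0.png")
for p in props(im=im): print("prop",p)
for c in blobs(im,(0,0,0),(180,255,45),3000): print("dark",rect("top",c,8),cv2.boundingRect(c))
for c in blobs(im,(0,0,190),(180,45,255),500): print("white",rect("top",c,178),c.mean((0,1)))
for n,px,z in [("tray corners",[[141,176],[187,178],[185,243],[135,242]],40),("mouths",[[214,214],[306,228],[394,226]],178),("dial",[[457,210]],62),("mark",[[475,212]],62),("tray c",[[161,210]],40),("mat",[[198,118],[416,121],[418,262],[191,260]],8),("fan front top",[[203,88],[368,80]],165),("fanback",[[200,45],[367,37]],165),("bystanders: jar,cup,bowl,bottle",[[197,277],[168,146],[441,153],[405,282]],60)]: print(n,ray("top",px,z).round())
cv2.imwrite("pics/dial0.png",cv2.resize(im[175:250,420:520],None,fx=6,fy=6,interpolation=cv2.INTER_CUBIC))
E
```

```text
prop [np.float64(462.9), np.float64(-3.0), np.float64(46.3), np.float64(46.1), np.float64(46.3), (np.int64(305), np.int64(227))]
prop [np.float64(470.4), np.float64(-249.7), np.float64(48.3), np.float64(45.3), np.float64(-88.9), (np.int64(392), np.int64(225))]
prop [np.float64(493.5), np.float64(262.5), np.float64(48.8), np.float64(45.9), np.float64(2.8), (np.int64(213), np.int64(214))]
prop [np.float64(533.6), np.float64(862.2), np.float64(47.8), np.float64(28.1), np.float64(83.1), (np.int64(6), np.int64(196))]
prop [np.float64(643.0), np.float64(-65.8), np.float64(61.0), np.float64(32.7), np.float64(65.0), (np.int64(328), np.int64(165))]
prop [np.float64(653.0), np.float64(-187.8), np.float64(61.2), np.float64(32.4), np.float64(73.3), (np.int64(370), np.int64(162))]
prop [np.float64(645.0), np.float64(62.6), np.float64(63.7), np.float64(32.3), np.float64(53.2), (np.int64(284), np.int64(163))]
prop [np.float64(642.0), np.float64(169.7), np.float64(59.6), np.float64(32.0), np.float64(2.3), (np.int64(247), np.int64(164))]
dark [  79.6 -817.8  279.8  166.5  -72.6] (540, 334, 100, 66)
d
[... 336 characters left out ...]
.8943662 ]
white [483.5 220.1  97.6  87.9  88.5] [213.78723404 214.39716312]
white [ 449.3 -658.5  219.5  209.     2.9] [564.6075 235.255 ]
white [ 507.6 -385.3  102.4  102.4    1. ] [457.16908213 209.60386473]
white [537.6 610.6 232.2 231.6  11.4] [ 60.81132075 190.30943396]
tray corners [[601. 476.]
 [597. 343.]
 [411. 337.]
 [411. 480.]]
mouths [[ 485.  220.]
 [ 454.  -11.]
 [ 463. -230.]]
dial [[ 517. -425.]]
mark [[ 512. -475.]]
tray c [[503. 412.]]
mat [[ 787.  331.]
 [ 788. -325.]
 [ 370. -328.]
 [ 362.  328.]]
fan front top [[ 817.  269.]
 [ 846. -164.]]
fanback [[ 936.  284.]
 [ 965. -161.]]
bystanders: jar,cup,bowl,bottle [[ 319.  291.]
 [ 686.  395.]
 [ 679. -383.]
 [ 317. -280.]]
```

View pics/dial0.png

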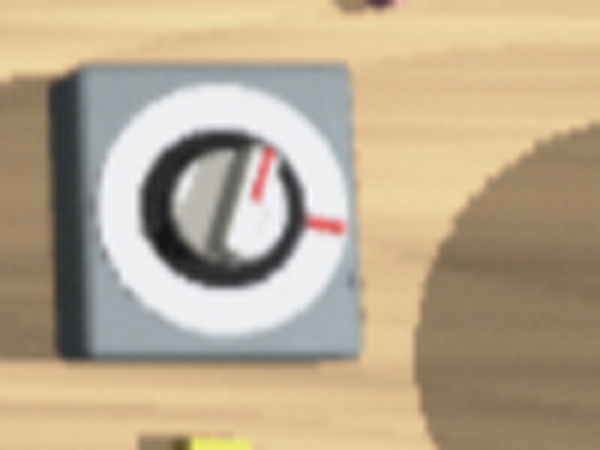

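The dial crop shows the pointer stripe towards (265,170) and the red index mark at (325,227), with the plate centre near (222,208). So the dial has to turn clockwise by roughly 75°. I'll go above the first prop.

>>> move_arm --commands '[[[2,1.5,2],[0,0,0],1],[[3.6,3.1,2],[0,0,7],1],[[3.6,3.1,0],[0,0,7],1],[[3.6,3.1,0],[0,0,7],1],[[3.6,3.1,0],[0,0,7],1],[[3.6,3.1,0],[0,0,7],1],[[3.6,3.1,0],[0,0,7],1],[[3.6,3.1,0],[0,0,7],1],[[3.6,3.1,0],[0,0,7],1],[[3.6,3.1,0],[0,0,0],1]]'

```text
t: 1.1
eef_pos: [526.3, -303.2, 253.9]
tcp_rot: [-3.141, -0.0, 1.277]
ft_force: [0.3, -0.9, 0.0]
opening: 0.998
grip_force: 0.0
```

>>> move_arm --commands '[[[3.6,3.1,-2],[0,0,0],1],[[3.6,3.1,-3],[0,0,0],1],[[3.6,3.1,-3],[0,0,0],1],[[1.8,1.5,-2],[0,0,0],1],[[0,0,0],[0,0,0],1],[[0,0,0],[0,0,0],1]]'

```text
t: 1.7
eef_pos: [641.9, -204.3, 160.8]
tcp_rot: [-3.14, 0.0, 1.274]
ft_force: [0.9, -0.5, -0.1]
opening: 0.997
grip_force: 0.0
```

```bash
cat >> h.py <<'E'
def look(tag=None,z=38):
    s=state(); info=camera_info("wrist"); im=read_camera("wrist")
    if tag: cv2.imwrite(f"pics/{tag}.png",im)
    print("tcp",s["eef_pos"].round(1),"rot",np.degrees(s["tcp_rot"]).round(1),"t",s["t"],"op",round(s["opening"],3))
    for p in props("wrist",im,info,z):
        print("W",[float(v) for v in p[:5]],p[5])
    for p in props("top"):
        if p[0]>360 and abs(p[1])<500: print("T",[float(v) for v in p[:5]],p[5])
E
python3 -c "
from h import *
look('w1')"
```

```text
tcp [ 641.9 -204.3  160.8] rot [-179.9    0.    73. ] t 1.7 op 0.997
W [653.5, -187.6, 59.7, 29.1, 73.7] (np.int64(321), np.int64(170))
W [643.8, -68.2, 61.9, 31.3, 68.7] (np.int64(272), np.int64(50))
T [461.5, -4.4, 50.3, 46.1, 46.3] (np.int64(305), np.int64(227))
T [642.9, -65.7, 58.9, 31.0, 66.6] (np.int64(328), np.int64(165))
T [644.9, 63.2, 60.5, 30.3, 53.9] (np.int64(284), np.int64(163))
T [642.1, 169.7, 59.7, 32.0, 2.3] (np.int64(247), np.int64(164))
```

View pics/w1.png

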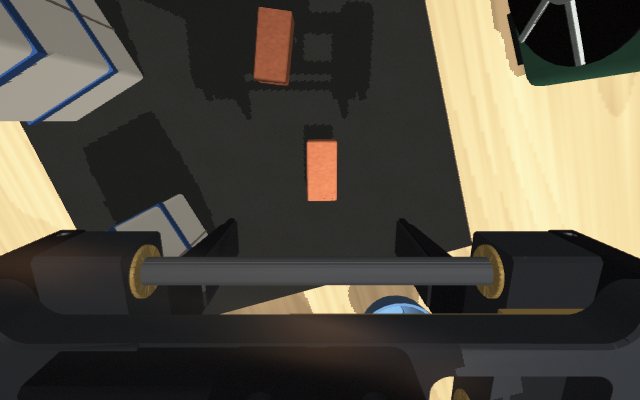

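The wrist view shows the prop at (321,170), aligned with the fingers, and the next one at (272,50). Now I'll descend and grip.

>>> move_arm --commands '[[[1.15,1.65,-3],[0,0,0.5],1],[[0,0,-4.5],[0,0,0],1],[[0,0,-4],[0,0,0],1],[[0,0,-2],[0,0,0],1],[[0,0,-1.2],[0,0,0],1],[[0,0,0],[0,0,0],0],[[0,0,0],[0,0,0],0],[[0,0,0],[0,0,0],0],[[0,0,0],[0,0,0],0],[[0,0,0],[0,0,0],0]]'

```text
t: 2.8
eef_pos: [653.9, -188.2, 15.1]
tcp_rot: [3.14, 0.0, 1.282]
ft_force: [0.4, 0.6, 0.4]
opening: 0.636
grip_force: 0.0
```

>>> move_arm --commands '[[[0,0,0],[0,0,0],0],[[0,0,0],[0,0,0],0],[[0,0,0],[0,0,0],0],[[0,0,0],[0,0,0],0],[[0,0,0],[0,0,0],0],[[0,0,0],[0,0,0],0],[[0,0,2],[0,0,0],0],[[0,0,4.5],[0,0,0],0],[[0,0,4.5],[0,0,0],0],[[0,0,4.5],[0,0,0],0]]'

```text
t: 3.8
eef_pos: [653.3, -187.9, 170.8]
tcp_rot: [-3.141, -0.0, 1.282]
ft_force: [0.0, -0.3, -1.2]
opening: 0.311
grip_force: 30.0
```

Gripped at an opening of 0.311. I'll carry it to the tray.

>>> move_arm --commands '[[[0,3,3],[0,0,-7.3],0],[[-0.9,4.8,0],[0,0,-7.4],0],[[-0.9,4.8,0],[0,0,-7.4],0],[[-0.9,4.8,0],[0,0,-7.4],0],[[-0.9,4.8,0],[0,0,-7.4],0],[[-0.9,4.8,0],[0,0,-7.4],0],[[-0.9,4.8,0],[0,0,-7.4],0],[[-0.9,4.8,0],[0,0,-7.4],0],[[-0.9,4.8,0],[0,0,-7.4],0],[[-0.9,4.8,0],[0,0,-7],0]]'

```text
t: 4.8
eef_pos: [571.9, 275.8, 199.3]
tcp_rot: [3.141, -0.0, -0.006]
ft_force: [0.6, -0.3, -0.2]
opening: 0.316
grip_force: 30.0
```

>>> move_arm --commands '[[[-0.9,4.8,0],[0,0,0],0],[[-0.9,4.8,-1],[0,0,0],0],[[0,4.8,-2],[0,0,0],0],[[0,0,-4.5],[0,0,0],0],[[0,0,0],[0,0,0],0],[[0,0,0],[0,0,0],0]]'

```text
t: 5.4
eef_pos: [554.6, 415.6, 125.1]
tcp_rot: [3.141, 0.001, -0.001]
ft_force: [-0.3, -0.3, -0.4]
opening: 0.313
grip_force: 30.0
```

```bash
python3 -c "
from h import *
look('w2')"
```

```text
tcp [554.6 415.6 125.1] rot [ 1.799e+02  1.000e-01 -1.000e-01] t 5.4 op 0.313
W [534.5, 414.7, 65.4, 51.6, -0.1] (np.int64(316), np.int64(222))
W [643.0, 172.5, 59.3, 31.6, 3.5] (np.int64(614), np.int64(93))
W [685.1, 386.4, 84.2, 53.0, 90.0] (np.int64(356), np.int64(30))
T [462.9, -3.0, 46.3, 46.1, 46.3] (np.int64(305), np.int64(227))
T [470.4, -249.7, 48.3, 45.3, -88.9] (np.int64(392), np.int64(225))
T [493.5, 262.5, 48.8, 45.9, 2.8] (np.int64(213), np.int64(214))
T [642.9, -65.7, 61.0, 32.8, 64.7] (np.int64(328), np.int64(165))
T [644.7, 62.5, 65.1, 32.9, 52.9] (np.int64(284), np.int64(163))
T [642.0, 169.7, 59.6, 32.0, 2.3] (np.int64(247), np.int64(164))
```

View pics/w2.png

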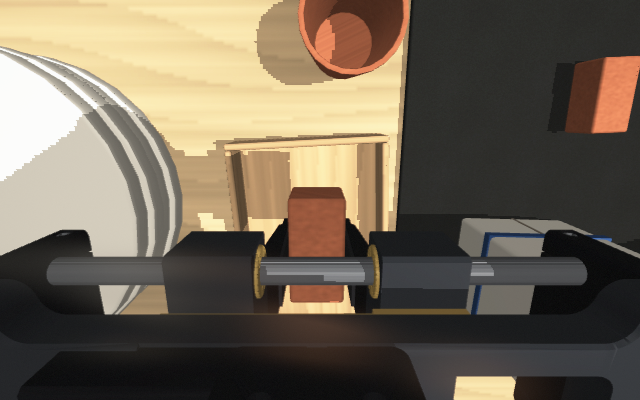

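The held prop is centred in the fingers. The tray's far rim runs from (225,148) to (389,136), so the tray is slightly rotated. I'll work out its pose.

```bash
python3 -c "
from h import *
w=ray('wrist',[[225,145],[389,134]],40);print(w)
d=w[0]-w[1]; d/=np.linalg.norm(d); x=np.array([d[1],-d[0]]); c=w.mean(0)-100*x; print('center',c,'yaw',np.degrees(np.arctan2(x[1],x[0])))
for a in (47,-47):
  for b in (26,-26): print(a,b,(c+a*x+b*d).round(1))
"
```

```text
[[604.99455566 491.79439026]
 [613.84523824 353.97889274]]
center [509.62547965 416.47771996] yaw 3.6745599865090144
47 26 [554.9 445.4]
47 -26 [558.2 393.5]
-47 26 [461.1 439.4]
-47 -26 [464.4 387.5]
```

>>> move_arm --commands '[[[0,2.9,0],[0,0,3.7],0],[[0,0,-4],[0,0,0],0],[[0,0,-4],[0,0,0],0],[[0,0,-1.8],[0,0,0],0],[[0,0,-0.9],[0,0,0],0],[[0,0,0],[0,0,0],0.46],[[0,0,0],[0,0,0],0.46],[[0,0,0],[0,0,0],0.46],[[0,0,2.5],[0,0,0],0.46],[[0,0,4.5],[0,0,0],0.46]]'

```text
t: 6.5
eef_pos: [553.7, 444.4, 87.2]
tcp_rot: [3.14, 0.003, 0.064]
ft_force: [0.8, 1.7, 0.2]
opening: 0.462
grip_force: 0.0
```

```bash
python3 -c "
from h import *
look(z=36)"
```

```text
tcp [553.7 444.4  87.2] rot [179.9   0.2   3.6] t 6.5 op 0.462
W [559.1, 443.8, 61.8, 29.6, 3.6] (np.int64(316), np.int64(205))
W [681.7, 375.8, 88.0, 42.3, -86.3] (np.int64(437), np.int64(26))
T [462.9, -3.0, 46.3, 46.1, 46.3] (np.int64(305), np.int64(227))
T [470.4, -249.7, 48.3, 45.3, -88.9] (np.int64(392), np.int64(225))
T [493.5, 262.5, 48.8, 45.9, 2.8] (np.int64(213), np.int64(214))
T [551.4, 437.5, 52.4, 37.6, 3.8] (np.int64(156), np.int64(195))
T [643.2, -65.1, 62.3, 32.8, 64.7] (np.int64(328), np.int64(165))
T [644.7, 62.5, 65.1, 32.9, 52.9] (np.int64(284), np.int64(163))
T [642.1, 169.7, 59.7, 32.0, 2.3] (np.int64(247), np.int64(164))
```

Prop 1 is in the tray. The next prop is at (642,170), yaw 3°.

>>> move_arm --commands '[[[0,0,4.5],[0,0,0],0.65],[[1.45,-4.6,0],[0,0,0],0.65],[[1.45,-4.6,0],[0,0,0],0.65],[[1.45,-4.6,0],[0,0,0],0.65],[[1.45,-4.6,0],[0,0,0],0.65],[[1.45,-4.6,0],[0,0,0],0.65],[[1.45,-4.5,0],[0,0,0],0.65],[[0,0,-4.5],[0,0,0],0.65],[[0,0,-1.5],[0,0,0],0.65],[[0,0,0],[0,0,0],0.65]]'

```text
t: 7.6
eef_pos: [640.5, 170.3, 71.4]
tcp_rot: [3.141, 0.004, 0.064]
ft_force: [0.4, -0.1, 0.9]
opening: 0.65
grip_force: 0.0
```

```bash
python3 -c "
from h import *
look()"
```

```text
tcp [640.5 170.3  71.4] rot [180.    0.2   3.7] t 7.6 op 0.65
W [653.1, -43.7, 66.3, 30.2, 67.9] (np.int64(610), np.int64(222))
W [650.2, 68.8, 70.0, 29.5, 53.0] (np.int64(458), np.int64(210))
W [646.1, 170.0, 63.0, 29.4, 2.7] (np.int64(315), np.int64(211))
W [704.5, 363.0, 52.8, 35.7, -72.0] (np.int64(27), np.int64(116))
T [462.9, -3.0, 46.3, 46.1, 46.3] (np.int64(305), np.int64(227))
T [470.4, -249.7, 48.3, 45.3, -88.9] (np.int64(392), np.int64(225))
T [553.7, 442.0, 61.6, 29.0, 3.9] (np.int64(151), np.int64(191))
T [643.0, -65.8, 61.0, 32.7, 65.0] (np.int64(328), np.int64(165))
T [645.0, 62.6, 63.7, 32.3, 53.2] (np.int64(284), np.int64(163))
```

>>> move_arm --commands '[[[0.3,0,-3.5],[0,0,0],0.65],[[0,0,-2.2],[0,0,0],0.65],[[0,0,0],[0,0,0],0.2],[[0,0,0],[0,0,0],0.2],[[0,0,0],[0,0,0],0.2],[[0,0,0],[0,0,0],0.2],[[0,0,0],[0,0,0],0.2],[[0,0,0],[0,0,0],0.2],[[0,0,2],[0,0,0],0.2],[[0,0,4.5],[0,0,0],0.2]]'

```text
t: 8.7
eef_pos: [642.9, 169.7, 78.8]
tcp_rot: [3.141, 0.006, 0.064]
ft_force: [1.0, 0.4, -0.6]
opening: 0.317
grip_force: 29.9
```

>>> move_arm --commands '[[[0,2,4.5],[0,0,0],0.2],[[-1,4.5,1],[0,0,0],0.2],[[-2,4.5,0],[0,0,0],0.2],[[-2.5,4.3,0],[0,0,0],0.2],[[-3,4,0],[0,0,0],0.2],[[-3.2,3.8,0],[0,0,0],0.2],[[-3.2,3.8,0],[0,0,0],0.2],[[-3.3,0,-2],[0,0,0],0.2],[[0,0,-4],[0,0,0],0.2],[[0,0,0],[0,0,0],0.2]]'

```text
t: 9.7
eef_pos: [460.1, 438.2, 72.6]
tcp_rot: [3.138, 0.006, 0.065]
ft_force: [-0.8, 0.4, -0.5]
opening: 0.31
grip_force: 29.9
```

>>> move_arm --commands '[[[0,0,-3],[0,0,0],0.2],[[0,0,-2],[0,0,0],0.2],[[0,0,-0.7],[0,0,0],0.2],[[0,0,0],[0,0,0],0.46],[[0,0,0],[0,0,0],0.46],[[0,0,0],[0,0,0],0.46],[[0,0,2.5],[0,0,0],0.46],[[0,0,4.5],[0,0,0],0.46],[[0,0,4.5],[0,0,0],0.46],[[0,0,0],[0,0,0],0.46]]'

```text
t: 10.7
eef_pos: [464.7, 440.8, 141.2]
tcp_rot: [-3.136, -0.009, 0.064]
ft_force: [-0.0, 0.7, 0.0]
opening: 0.461
grip_force: 0.0
```

```bash
python3 -c "
from h import *
look(z=36)"
```

```text
tcp [464.7 440.8 141.2] rot [-179.7   -0.5    3.7] t 10.7 op 0.461
W [463.7, 437.2, 63.1, 29.5, 3.1] (np.int64(318), np.int64(190))
W [555.8, 443.5, 58.8, 30.1, 3.7] (np.int64(319), np.int64(93))
T [462.9, -3.0, 46.3, 46.1, 46.3] (np.int64(305), np.int64(227))
T [470.4, -249.7, 48.3, 45.3, -88.9] (np.int64(392), np.int64(225))
T [460.4, 430.1, 57.1, 37.3, 1.1] (np.int64(154), np.int64(226))
T [493.5, 262.5, 48.8, 45.9, 2.8] (np.int64(213), np.int64(214))
T [554.0, 437.6, 61.3, 37.7, 4.0] (np.int64(153), np.int64(192))
T [643.0, -65.7, 61.0, 32.8, 64.7] (np.int64(328), np.int64(165))
T [645.0, 62.6, 64.6, 32.7, 53.0] (np.int64(284), np.int64(163))
```

>>> move_arm --commands '[[[4.3,-1.5,0],[0,0,0],0.6],[[4.3,-2,0],[0,0,7],0.65],[[4.3,-2,0],[0,0,7],0.65],[[3.5,-3,0],[0,0,7],0.65],[[1.5,-4.7,0],[0,0,7],0.65],[[0,-4.9,0],[0,0,7],0.65],[[0,-4.9,0],[0,0,7],0.65],[[0,-4.9,0],[0,0,7],0.65],[[0,-4.9,0],[0,0,0],0.65],[[0,-4.9,-2],[0,0,0],0.65]]'

```text
t: 11.8
eef_pos: [641.9, 62.7, 115.8]
tcp_rot: [3.14, -0.001, 0.919]
ft_force: [1.3, -0.6, -0.9]
opening: 0.65
grip_force: 0.0
```

>>> move_arm --commands '[[[0,0,-4.5],[0,0,0],0.65],[[0,0,0],[0,0,0],0.65]]'

```text
t: 12.0
eef_pos: [638.5, 63.3, 64.6]
tcp_rot: [-3.134, 0.006, 0.916]
ft_force: [-1.5, 1.5, -0.2]
opening: 0.648
grip_force: 0.0
```

```bash
python3 -c "
from h import *
look()"
```

```text
tcp [638.5  63.3  64.6] rot [-179.6    0.3   52.5] t 12.0 op 0.648
W [647.8, 65.5, 62.6, 29.5, 53.6] (np.int64(323), np.int64(210))
T [462.9, -3.0, 46.3, 46.1, 46.3] (np.int64(305), np.int64(227))
T [470.4, -249.7, 48.3, 45.3, -88.9] (np.int64(392), np.int64(225))
T [474.5, 432.7, 37.2, 28.6, -88.9] (np.int64(152), np.int64(219))
T [554.0, 437.7, 61.4, 37.7, 3.8] (np.int64(153), np.int64(192))
T [643.0, -65.8, 61.0, 32.7, 65.0] (np.int64(328), np.int64(165))
```

>>> move_arm --commands '[[[0.5,0,-3],[0,0,0.5],0.65],[[0,0,-2.1],[0,0,0],0.65],[[0,0,0],[0,0,0],0.2],[[0,0,0],[0,0,0],0.2],[[0,0,0],[0,0,0],0.2],[[0,0,0],[0,0,0],0.2],[[0,0,0],[0,0,0],0.2],[[0,0,0],[0,0,0],0.2],[[0,0,2],[0,0,0],0.2],[[0,0,4.5],[0,0,0],0.2]]'

```text
t: 13.1
eef_pos: [644.9, 64.7, 82.1]
tcp_rot: [-3.137, 0.004, 0.927]
ft_force: [0.4, 0.3, -0.1]
opening: 0.315
grip_force: 30.0
```

>>> move_arm --commands '[[[0,1.9,4.5],[0,0,-7],0.2],[[0,4.6,1.5],[0,0,-7],0.2],[[0,4.8,0],[0,0,-7],0.2],[[0,4.8,0],[0,0,-7],0.2],[[-1,4.7,0],[0,0,-7],0.2],[[-2,4.5,0],[0,0,-7],0.2],[[-2.7,4,0],[0,0,-7.4],0.2],[[-2.7,3.5,0],[0,0,0],0.2],[[-0.3,0.1,-4.5],[0,0,0],0.2],[[0,0,0],[0,0,0],0.2]]'

```text
t: 14.1
eef_pos: [556.4, 393.6, 94.9]
tcp_rot: [3.138, 0.007, 0.068]
ft_force: [-0.7, 0.5, -1.5]
opening: 0.312
grip_force: 30.0
```

>>> move_arm --commands '[[[0,0,-4],[0,0,0],0.2],[[0,0,-3],[0,0,0],0.2],[[0,0,-0.9],[0,0,0],0.2],[[0,0,0],[0,0,0],0.44],[[0,0,0],[0,0,0],0.44],[[0,0,0],[0,0,0],0.44],[[0,0,2.5],[0,0,0],0.44],[[0,0,4.5],[0,0,0],0.44],[[0,0,4.5],[0,0,0],0.44],[[0,0,0],[0,0,0],0.44]]'

```text
t: 15.1
eef_pos: [562.1, 395.3, 143.2]
tcp_rot: [-3.136, -0.011, 0.066]
ft_force: [0.4, 0.6, 0.2]
opening: 0.437
grip_force: 0.0
```

```bash
python3 -c "
from h import *
look(z=36)"
```

```text
tcp [562.1 395.3 143.2] rot [-179.7   -0.6    3.8] t 15.1 op 0.437
W [561.2, 391.4, 62.7, 30.0, 3.4] (np.int64(319), np.int64(197))
W [558.8, 441.7, 62.5, 32.7, 3.7] (np.int64(271), np.int64(194))
T [462.9, -3.0, 46.3, 46.1, 46.3] (np.int64(305), np.int64(227))
T [470.4, -249.7, 48.3, 45.3, -88.9] (np.int64(392), np.int64(225))
T [460.3, 431.3, 58.6, 37.3, 3.8] (np.int64(153), np.int64(225))
T [493.5, 262.5, 48.8, 45.9, 2.8] (np.int64(213), np.int64(214))
T [538.6, 436.6, 37.6, 26.7, -86.2] (np.int64(153), np.int64(198))
T [555.9, 385.6, 58.6, 37.6, 3.5] (np.int64(172), np.int64(193))
T [642.7, -66.3, 62.2, 32.9, 65.0] (np.int64(328), np.int64(165))
```

Three props are in. The last one is at (643,-66), yaw 66°.

>>> move_arm --commands '[[[4,-2.5,0],[0,0,0],0.6],[[4.1,-2.5,0],[0,0,7.7],0.65],[[0,-4.9,0],[0,0,7.7],0.65],[[0,-4.9,0],[0,0,7.7],0.65],[[0,-4.9,0],[0,0,7.7],0.65],[[0,-4.9,0],[0,0,7.7],0.65],[[0,-4.9,0],[0,0,7.7],0.65],[[0,-4.9,0],[0,0,7.7],0.65],[[0,-4.9,0],[0,0,8],0.65],[[0,-4.9,-2],[0,0,0],0.65]]'

```text
t: 16.2
eef_pos: [640.9, -47.7, 117.1]
tcp_rot: [3.139, -0.001, 1.151]
ft_force: [0.8, -0.1, -0.0]
opening: 0.649
grip_force: 0.0
```

>>> move_arm --commands '[[[0,-1.6,-4.5],[0,0,0],0.65],[[0,0,0],[0,0,0],0.65],[[0,0,0],[0,0,0],0.65]]'

```text
t: 16.5
eef_pos: [640.1, -61.2, 70.4]
tcp_rot: [-3.139, 0.001, 1.145]
ft_force: [0.5, 0.0, -0.2]
opening: 0.649
grip_force: 0.0
```

```bash
python3 -c "
from h import *
look()"
```

```text
tcp [640.1 -61.2  70.4] rot [-179.8    0.    65.6] t 16.5 op 0.649
W [645.7, -61.9, 59.8, 29.6, 65.7] (np.int64(322), np.int64(216))
T [470.4, -249.7, 48.3, 45.3, -88.9] (np.int64(392), np.int64(225))
T [557.8, 385.8, 56.4, 37.7, 3.5] (np.int64(171), np.int64(191))
T [560.1, 438.0, 49.4, 37.7, 4.0] (np.int64(153), np.int64(190))
```

>>> move_arm --commands '[[[0.4,-0.4,-3.5],[0,0,0],0.65],[[0,0,-2.2],[0,0,0],0.65],[[0,0,0],[0,0,0],0.2],[[0,0,0],[0,0,0],0.2],[[0,0,0],[0,0,0],0.2],[[0,0,0],[0,0,0],0.2],[[0,0,0],[0,0,0],0.2],[[0,0,0],[0,0,0],0.2],[[0,0,2],[0,0,0],0.2],[[0,0,4.5],[0,0,0],0.2]]'

```text
t: 17.6
eef_pos: [642.9, -65.2, 77.2]
tcp_rot: [-3.136, 0.001, 1.146]
ft_force: [0.8, 0.3, -1.0]
opening: 0.313
grip_force: 30.0
```

>>> move_arm --commands '[[[0,2,4.5],[0,0,-7.7],0.2],[[0,4.6,1.5],[0,0,-7.7],0.2],[[0,4.9,0],[0,0,-7.7],0.2],[[0,4.9,0],[0,0,-7.7],0.2],[[0,4.9,0],[0,0,-7.7],0.2],[[0,4.9,0],[0,0,-7.7],0.2],[[0,4.9,0],[0,0,-7.7],0.2],[[-1,4.8,0],[0,0,-8],0.2],[[-3,3.9,0],[0,0,0],0.2],[[-4,2.5,0],[0,0,0],0.2]]'

```text
t: 18.6
eef_pos: [563.9, 359.9, 138.9]
tcp_rot: [-3.141, -0.001, 0.066]
ft_force: [-0.3, 0.5, -0.4]
opening: 0.315
grip_force: 30.0
```

>>> move_arm --commands '[[[-4.4,2,0],[0,0,0],0.2],[[-4.4,1,0],[0,0,0],0.2],[[-0.9,0,-3.5],[0,0,0],0.2],[[0,0,-4],[0,0,0],0.2],[[0,0,0],[0,0,0],0.2],[[0,0,0],[0,0,0],0.2]]'

```text
t: 19.2
eef_pos: [468.0, 387.6, 64.8]
tcp_rot: [3.141, 0.0, 0.065]
ft_force: [0.5, 0.4, -0.9]
opening: 0.314
grip_force: 30.0
```

>>> move_arm --commands '[[[-0.3,0,-3],[0,0,0],0.2],[[0,0,-1.8],[0,0,0],0.2],[[0,0,0],[0,0,0],0.2],[[0,0,0],[0,0,0],0.44],[[0,0,0],[0,0,0],0.44],[[0,0,0],[0,0,0],0.44],[[0,0,2.5],[0,0,0],0.44],[[0,0,4.5],[0,0,0],0.3],[[0,0,4.5],[0,0,0],0],[[0,0,4.5],[0,0,0],0]]'

```text
t: 20.2
eef_pos: [464.5, 387.4, 178.9]
tcp_rot: [-3.141, -0.001, 0.065]
ft_force: [0.1, -0.3, -0.1]
opening: 0.243
grip_force: 0.0
```

```bash
python3 -c "
from h import *
look('w3',z=36); cv2.imwrite('pics/top1.png',read_camera('top'))"
```

```text
tcp [464.5 387.4 178.9] rot [-180.    -0.     3.7] t 20.2 op 0.243
W [467.0, 386.0, 62.0, 29.4, 3.1] (np.int64(317), np.int64(184))
W [463.7, 435.8, 62.3, 32.5, 2.5] (np.int64(270), np.int64(178))
W [558.5, 390.9, 59.3, 29.7, 3.1] (np.int64(317), np.int64(93))
W [556.1, 441.6, 58.9, 33.0, 3.8] (np.int64(266), np.int64(92))
T [462.9, -3.0, 46.3, 46.1, 46.3] (np.int64(305), np.int64(227))
T [470.4, -249.7, 48.3, 45.3, -88.9] (np.int64(392), np.int64(225))
T [464.3, 379.9, 58.4, 37.3, 3.5] (np.int64(170), np.int64(224))
T [493.5, 262.5, 48.8, 45.9, 2.8] (np.int64(213), np.int64(214))
T [556.3, 385.7, 59.4, 37.7, 3.5] (np.int64(171), np.int64(192))
T [555.6, 437.7, 57.2, 37.7, 4.0] (np.int64(153), np.int64(191))
```

View pics/top1.png

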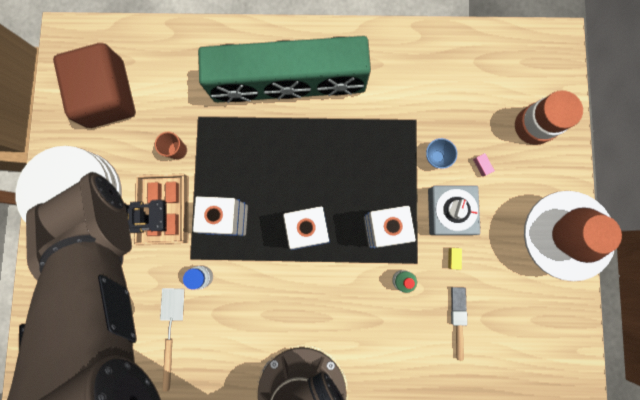

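All four props lie in the tray at (152–171, 191–225), and the mat is clear. Next I'll go behind the left mould with shut fingers.

>>> move_arm --commands '[[[-3,-3.5,0],[0,0,0],0],[[-3,-3.5,0],[0,0,-2],0],[[0,-4.9,0],[0,0,-2],0],[[0,-4.9,0],[0,0,0],0],[[0,0,-2.4],[0,0,0],0],[[1,0,0],[0,0,0],0],[[1,0,0],[0,0,0],0],[[0.5,0,0],[0,0,0],0],[[0.5,0,0],[0,0,0],0],[[0,0,0],[0,0,0],0]]'

```text
t: 21.35
eef_pos: [435.1, 220.1, 152.4]
tcp_rot: [-3.142, -0.0, -0.004]
ft_force: [-1.8, 0.5, -1.4]
opening: 0.004
grip_force: 0.8
```

>>> move_arm --commands '[[[0.8,0,0],[0,0,0],0],[[0.8,0,0],[0,0,0],0],[[0.8,0,0],[0,0,0],0],[[0.8,0,0],[0,0,0],0],[[0.8,0,0],[0,0,0],0],[[0.8,0,0],[0,0,0],0],[[0.7,0,0],[0,0,0],0]]'

```text
t: 22.05
eef_pos: [490.6, 219.4, 152.1]
tcp_rot: [3.141, -0.0, -0.005]
ft_force: [-0.3, 0.3, -0.5]
opening: 0.005
grip_force: 0.0
```

```bash
python3 -c "
from h import *
cv2.imwrite('pics/s1.png',read_camera('scene')); print(state()['ft_force'],state()['eef_pos'])"
```

```text
[ 0.86212605 -0.65388299 -0.71119966] [491.44344406 219.49083602 152.13526161]
```

View pics/s1.png

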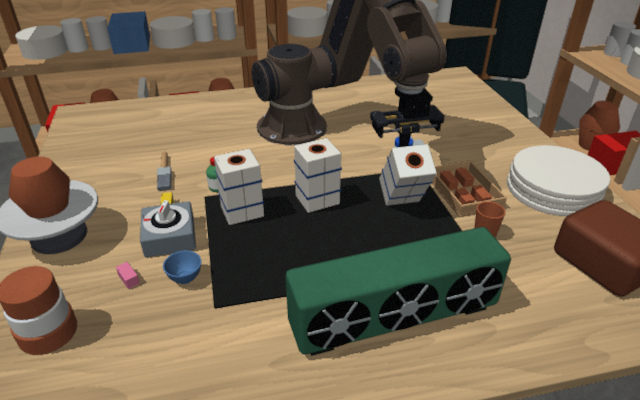

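The left mould is falling forward, with its mouth at (413,160) towards the dryer. I'll back off, rise, and go behind the middle mould.

>>> move_arm --commands '[[[-1,0,0],[0,0,0],0],[[-3,0,2],[0,0,0],0],[[-3.5,0,3],[0,0,0],0],[[-1,-4.5,0],[0,0,6],0],[[0,-4.9,0],[0,0,6],0],[[0,-4.9,0],[0,0,0],0],[[0,-4.9,0],[0,0,0],0],[[-1,-4.5,0],[0,0,0],0],[[-0.8,-0.8,0],[0,0,0],0],[[0,0,0],[0,0,0],0]]'

```text
t: 23.1
eef_pos: [385.2, -26.0, 202.2]
tcp_rot: [-3.141, 0.001, 0.202]
ft_force: [0.2, -0.1, -1.1]
opening: 0.004
grip_force: 0.0
```

Run:
```python
from h import *
s=state(); print(s['joints'].round(3),s['eef_pos'].round(1),np.degrees(s['tcp_rot']).round(1))
im=read_camera('top'); cv2.imwrite('pics/top2.png',im)
for c in blobs(im,(0,0,150),(180,60,255),500):
  r=rect("top",c,98); q=rect("top",c,178)
  if 300<r[0]<800 and abs(r[1])<330: print(r,q,cv2.boundingRect(c))
```

```text
[-0.239  0.167  2.116 -0.     0.859  1.13 ] [385.2 -26.  202.2] [-180.     0.    11.6]
[463.1  -6.4 107.   91.1 -78.2] [459.3 -10.5  98.9  84.3 -78.2] (284, 207, 45, 33)
[ 467.4 -239.5  106.7   97.4  -80.1] [ 463.3 -226.    98.7   90.   -80.1] (371, 206, 45, 41)
[553.9 217.1 101.2  48.2  88.4] [543.3 196.2  93.5  44.6  88.4] (206, 182, 38, 19)
[615.5 215.6 101.2  64.9  88.5] [600.2 194.8  93.5  60.   88.5] (207, 157, 38, 25)
[676.5 214.2 100.7  47.1  88.3] [656.6 193.4  93.1  43.5  88.3] (209, 138, 38, 19)
```

View pics/top2.png

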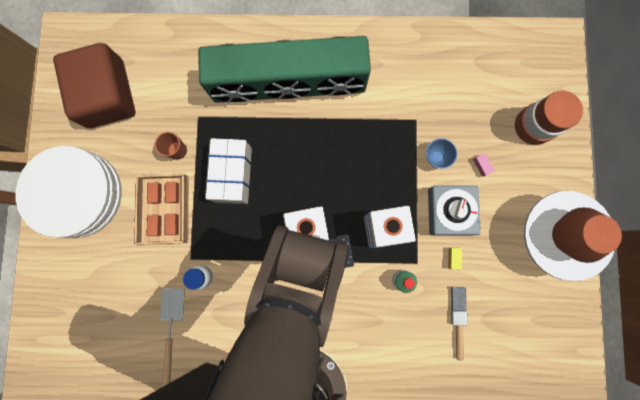

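The left mould lies flat at (228,170), around world (615,216), mouth towards the dryer. Next I'll lower and push the middle one.

>>> move_arm --commands '[[[0,0,-2.5],[0,0,0],0],[[0,0,-2.4],[0,0,0],0],[[0.78,0.16,0],[0,0,0],0],[[0.78,0.16,0],[0,0,0],0],[[0.6,0.12,0],[0,0,0],0],[[0.78,0.16,0],[0,0,0],0],[[0.78,0.16,0],[0,0,0],0],[[0.78,0.16,0],[0,0,0],0],[[0.78,0.16,0],[0,0,0],0],[[0.78,0.16,0],[0,0,0],0]]'

```text
t: 24.15
eef_pos: [448.1, -13.0, 153.4]
tcp_rot: [3.141, -0.001, 0.205]
ft_force: [-1.2, -0.4, 2.0]
opening: 0.003
grip_force: 0.8
```

>>> move_arm --commands '[[[0.78,0.16,0],[0,0,0],0],[[0.78,0.16,0],[0,0,0],0],[[0.78,0.16,0],[0,0,0],0],[[-1,-0.2,0],[0,0,0],0],[[-2,-0.4,2],[0,0,0],0],[[-2,-0.4,3],[0,0,0],0]]'

```text
t: 24.75
eef_pos: [418.6, -18.2, 202.4]
tcp_rot: [-3.14, 0.004, 0.205]
ft_force: [-0.3, 0.4, 0.5]
opening: 0.006
grip_force: 0.0
```

```bash
cat >> h.py <<'E'
def whites():
  im=read_camera('top')
  for c in blobs(im,(0,0,150),(180,60,255),300):
    r=rect("top",c,98); q=rect("top",c,178)
    if 300<r[0]<800 and abs(r[1])<330: print(r,q,cv2.boundingRect(c))
E
python3 -c "
from h import *
whites();print(state()['eef_pos'])"
```

```text
[ 467.4 -239.4  106.8   97.4  -80.1] [ 463.3 -225.9   98.7   90.   -80.1] (371, 206, 45, 41)
[524.8   3.2  98.7  48.3 -78.6] [516.4  -1.6  91.3  44.6 -78.6] (284, 192, 38, 22)
[553.9 217.1 101.2  48.2  88.4] [543.3 196.2  93.5  44.6  88.4] (206, 182, 38, 19)
[585.2  16.   98.9  64.8 -78.2] [572.2  10.2  91.4  59.9 -78.2] (279, 167, 40, 29)
[615.6 215.6 101.2  65.   88.5] [600.3 194.8  93.5  60.1  88.5] (207, 157, 38, 25)
[644.8  28.5  98.7  46.6 -78. ] [627.3  21.7  91.3  43.1 -78. ] (276, 149, 38, 22)
[676.5 214.  101.1  47.1  88.3] [656.6 193.3  93.5  43.5  88.3] (209, 138, 38, 19)
[417.61728331 -18.47847755 206.8541858 ]
```

The middle one is flat too. Now the right mould, centred at (464,-226), yaw 10°.

>>> move_arm --commands '[[[-1,-4.5,0],[0,0,-1.7],0],[[-1,-4.5,0],[0,0,0],0],[[-0.5,-4.5,0],[0,0,0],0],[[-0.4,-4.5,0],[0,0,0],0],[[0,-4.1,0],[0,0,0],0],[[0,0,-2.5],[0,0,0],0],[[0,0,-2.7],[0,0,0],0],[[0.78,0.14,0],[0,0,0],0],[[0.78,0.14,0],[0,0,0],0],[[0,0,0],[0,0,0],0]]'

```text
t: 25.8
eef_pos: [408.4, -236.4, 152.3]
tcp_rot: [3.14, -0.001, 0.177]
ft_force: [-1.3, -0.9, -1.7]
opening: 0.007
grip_force: 1.0
```

>>> move_arm --commands '[[[0.78,0.14,0],[0,0,0],0],[[0.78,0.14,0],[0,0,0],0],[[0.78,0.14,0],[0,0,0],0],[[0.78,0.14,0],[0,0,0],0],[[0.78,0.14,0],[0,0,0],0],[[0.78,0.14,0],[0,0,0],0],[[0.78,0.14,0],[0,0,0],0],[[0.78,0.14,0],[0,0,0],0],[[-1,-0.2,0],[0,0,0],0],[[-2,-0.4,2],[0,0,0],0]]'

```text
t: 26.8
eef_pos: [438.8, -230.6, 169.4]
tcp_rot: [-3.139, 0.003, 0.177]
ft_force: [-0.2, 0.2, 1.1]
opening: 0.004
grip_force: 0.0
```

>>> move_arm --commands '[[[0,0,4],[0,0,0],0],[[0,0,2],[0,0,0],0.2],[[0,0,0],[0,0,0],0.4],[[0,0,0],[0,0,0],0.5]]'

```text
t: 27.2
eef_pos: [439.1, -231.2, 230.8]
tcp_rot: [3.142, 0.0, 0.175]
ft_force: [0.0, -0.2, 0.2]
opening: 0.202
grip_force: 0.0
```

```bash
python3 -c "
from h import *
whites();s=state();print(s['eef_pos'],s['joints'].round(2))
for p in props(): 
  if p[0]<700 and abs(p[1])<500: print([float(v) for v in p[:5]])"
```

```text
[525.7   3.4  98.7  48.  -78.9] [517.2  -1.5  91.3  44.4 -78.9] (284, 192, 38, 22)
[ 536.  -213.3   98.1   48.3  -80.2] [ 526.7 -201.8   90.7   44.7  -80.2] (364, 190, 37, 22)
[554.  217.2 101.   48.1  88.4] [543.3 196.2  93.3  44.5  88.4] (206, 182, 38, 19)
[585.9  16.2  98.9  64.6 -78. ] [572.8  10.3  91.4  59.8 -78. ] (279, 166, 40, 30)
[ 596.7 -202.8   98.8   64.6  -80.1] [ 582.9 -192.    91.4   59.7  -80.1] (360, 165, 39, 28)
[615.6 215.6 101.2  65.   88.5] [600.3 194.8  93.5  60.1  88.5] (207, 157, 38, 25)
[645.6  28.6  98.8  46.6 -78.2] [628.   21.9  91.3  43.1 -78.2] (276, 149, 38, 22)
[ 656.9 -192.3   98.8   46.6  -80.1] [ 638.5 -182.4   91.3   43.1  -80.1] (357, 146, 38, 22)
[676.5 214.1 100.9  47.1  88.3] [656.6 193.3  93.3  43.5  88.3] (209, 138, 38, 19)
[ 438.95808142 -231.02999114  230.30825731] [-0.62  0.29  1.85 -0.    1.01  0.78]
[460.3, 431.3, 58.6, 37.3, 3.8]
[464.3, 379.9, 58.2, 37.3, 3.5]
[556.3, 385.7, 59.4, 37.7, 3.5]
[553.9, 437.7, 61.7, 37.7, 3.8]
```

All three moulds are flat, centred at about (596,-203), (585,16) and (615,216). Now a close look at the dial.

>>> move_arm --commands '[[[0.8,-4.8,0],[0,0,0],0.5],[[0.8,-4.8,0],[0,0,0],0.5],[[0.8,-4.8,0],[0,0,0],0.5],[[0.8,-4.8,0],[0,0,0],0.5],[[0,0,0],[0,0,0],0.5],[[0,0,0],[0,0,0],0.5]]'

```text
t: 27.9
eef_pos: [471.0, -423.5, 229.1]
tcp_rot: [-3.139, 0.002, 0.174]
ft_force: [0.1, 0.7, 0.4]
opening: 0.501
grip_force: 0.0
```

```bash
python3 -c "
from h import *
s=state();print(s['eef_pos'],s['joints'].round(3));i=camera_info('wrist');im=read_camera('wrist');cv2.imwrite('pics/w4.png',im);np.save('c4.npy',i['cam_to_world'])"
```

```text
[ 470.97556623 -423.4904699   229.07944296] [-0.837  0.491  1.517  0.     1.137  0.56 ]
```

View pics/w4.png

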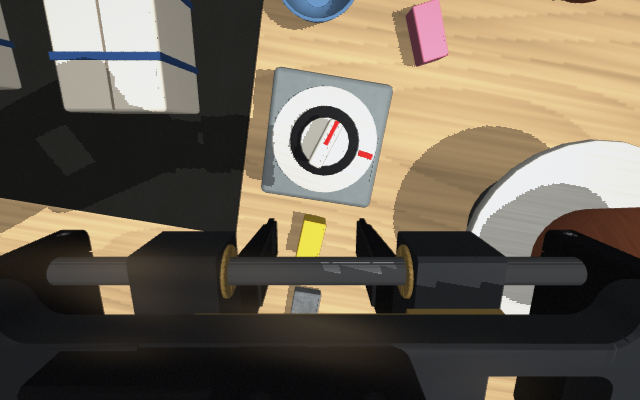

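The wrist view shows the plate centred near (325,139), the index mark at (365,155), and the bar's red stripe running from (326,145) to (338,122).

Run:
```python
from h import *
im=cv2.imread('pics/w4.png'); info={'K':camera_info('wrist')['K'],'cam_to_world':np.load('c4.npy')}
roi=im[60:215,255:400].copy()
for c in blobs(roi,(0,150,120),(10,255,255),10)+blobs(roi,(170,150,120),(180,255,255),10):
    c=c+[255,60]
    for z in (62,104): print('red',z,rect('x',c,z,info),c.mean((0,1)))
for c in blobs(roi,(0,0,200),(180,30,255),1500): 
    w=ray('x',c[:,0,:]+[255,60],62,info).astype(np.float32); print('plate',cv2.minEnclosingCircle(w))
m=cv2.inRange(cv2.cvtColor(roi,cv2.COLOR_BGR2HSV),(0,0,0),(180,255,60))
pts=np.argwhere(m)[:,::-1]+[255,60]
w=ray('x',pts,64,info).astype(np.float32); w=w[np.linalg.norm(w-np.median(w,0),axis=1)<45]; print('ring',cv2.minEnclosingCircle(w))
cv2.imwrite('pics/d4.png',cv2.resize(roi,None,fx=4,fy=4,interpolation=cv2.INTER_CUBIC))
```

```text
red 62 [ 511.5 -471.7   15.3    5.6   81.9] [364.53125 154.5    ]
red 104 [ 515.1 -464.4   13.4    4.9   81.9] [364.53125 154.5    ]
red 62 [ 528.6 -430.3   27.9    4.3  -18.5] [331.1372549  132.29411765]
red 104 [ 530.  -428.1   24.4    3.8  -18.5] [331.1372549  132.29411765]
plate ((518.2843627929688, -424.8175964355469), 57.853145599365234)
ring ((518.2922973632812, -423.948486328125), 37.274070739746094)
```

View pics/d4.png

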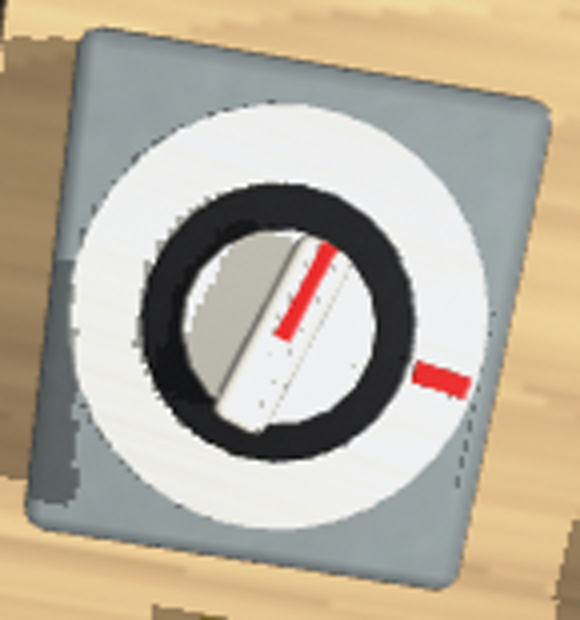

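>>> move_arm --commands '[[[2.4,-0.1,0],[0,0,-7.1],0.4],[[2.3,0,-3],[0,0,-7.1],0.4],[[0,0,-4],[0,0,-7.1],0.4],[[0,0,-3],[0,0,-7.1],0.4],[[0,0,0],[0,0,0],0.4],[[0,0,0],[0,0,0],0.4]]'

```text
t: 28.55
eef_pos: [518.9, -423.5, 132.0]
tcp_rot: [-3.142, 0.0, -0.316]
ft_force: [-0.0, 0.2, 0.1]
opening: 0.403
grip_force: 0.0
```

>>> move_arm --commands '[[[0,-0.1,-3],[0,0,-0.4],0.4],[[0,0,-1.7],[0,0,0],0.4],[[0,0,-0.5],[0,0,0],0.4],[[0,0,0],[0,0,0],0],[[0,0,0],[0,0,0],0],[[0,0,0],[0,0,0],0],[[0,0,0],[0,0,0],0],[[0,0,0],[0,0,0],0],[[0,0,0],[0,0,0],0]]'

```text
t: 29.45
eef_pos: [519.5, -424.6, 80.7]
tcp_rot: [-3.141, -0.002, -0.327]
ft_force: [3.0, 5.7, 5.5]
opening: 0.147
grip_force: 30.0
```

>>> move_arm --commands '[[[0,0,0],[0,0,-5],0],[[0,0,0],[0,0,-8],0],[[0,0,0],[0,0,-8],0],[[0,0,0],[0,0,-8],0],[[0,0,0],[0,0,-8],0],[[0,0,0],[0,0,-8],0],[[0,0,0],[0,0,-8],0],[[0,0,0],[0,0,-8],0],[[0,0,0],[0,0,-8],0],[[0,0,0],[0,0,-8],0]]'

```text
t: 30.45
eef_pos: [516.9, -426.2, 80.6]
tcp_rot: [3.139, -0.001, -1.676]
ft_force: [-14.6, -3.2, 10.7]
opening: 0.144
grip_force: 30.0
```

>>> move_arm --commands '[[[0,0,0],[0,0,-2.3],0],[[0,0,0],[0,0,0],0],[[0,0,0],[0,0,0],0]]'

```text
t: 30.75
eef_pos: [516.8, -426.2, 80.6]
tcp_rot: [3.139, -0.001, -1.711]
ft_force: [-12.8, -1.5, 9.3]
opening: 0.146
grip_force: 30.0
```

Yaw is −98.0°, at the mark. I'll release, rise and check.

>>> move_arm --commands '[[[0,0,0],[0,0,0],0.4],[[0,0,0],[0,0,0],0.4],[[0,0,0],[0,0,0],0.4],[[0,0,0],[0,0,0],0.4],[[0,0,2],[0,0,0],0.4],[[0,0,4.5],[0,0,0],0.4],[[0,0,4.5],[0,0,0],0.4],[[-2,4,4],[0,0,0],0.4],[[0,4.5,0],[0,0,0],0.4],[[0,0,0],[0,0,0],0.4]]'

```text
t: 31.75
eef_pos: [501.9, -343.1, 224.2]
tcp_rot: [-3.14, 0.0, -1.709]
ft_force: [0.3, 0.4, -0.3]
opening: 0.4
grip_force: 0.0
```

Run:
```python
from h import *
s=state(); print(s['eef_pos'],s['ft_force'].round(1)); info=camera_info('wrist'); im=read_camera('wrist'); cv2.imwrite('pics/w5.png',im)
for lo,hi in (((0,150,120),(10,255,255)),((170,150,120),(180,255,255))):
  for c in blobs(im,lo,hi,15):
    r=rect('x',c,62,info); q=rect('x',c,104,info)
    if np.hypot(r[0]-518,r[1]+425)<75: print('red',r,q,c.mean((0,1)))
whites()
for p in props(): 
  if p[0]<700 and abs(p[1])<500: print([float(v) for v in p[:5]])
```

```text
[ 501.90338071 -343.12107672  224.23298526] [ 0.3  0.4 -0.3]
red [ 519.8 -440.7   28.     3.6   83.2] [ 516.4 -437.    24.4    3.1   83.2] [287.96721311  94.7704918 ]
red [ 511.4 -472.    15.2    5.1   82.1] [ 509.1 -464.3   13.2    4.5   82.1] [291.07317073  62.19512195]
[525.8   3.5  98.7  48.1 -77.6] [517.3  -1.3  91.3  44.5 -77.6] (284, 192, 38, 23)
[ 535.5 -213.5   97.1   45.6  -79.9] [ 526.3 -201.9   89.8   42.1  -79.9] (364, 190, 38, 21)
[554.  217.2 101.   48.1  88.4] [543.3 196.2  93.3  44.5  88.4] (206, 182, 38, 19)
[586.   16.2  98.9  64.7 -78.1] [572.9  10.4  91.4  59.9 -78.1] (279, 166, 40, 30)
[ 596.4 -202.7   98.7   65.   -80.3] [ 582.6 -192.    91.3   60.1  -80.3] (360, 165, 39, 27)
[615.6 215.7 101.   65.   88.5] [600.3 194.8  93.4  60.1  88.5] (207, 157, 38, 25)
[645.6  28.6  98.8  46.6 -78.2] [628.   21.9  91.3  43.1 -78.2] (276, 149, 38, 22)
[ 656.9 -192.3   98.8   46.6  -80.1] [ 638.5 -182.4   91.3   43.1  -80.1] (357, 146, 38, 22)
[676.5 214.1 100.9  47.1  88.3] [656.6 193.3  93.3  43.5  88.3] (209, 138, 38, 19)
[460.3, 431.3, 58.6, 37.3, 3.8]
[464.3, 379.9, 58.2, 37.3, 3.5]
[556.3, 385.7, 59.4, 37.7, 3.5]
[555.0, 437.8, 59.5, 37.7, 3.8]
```

View pics/w5.png

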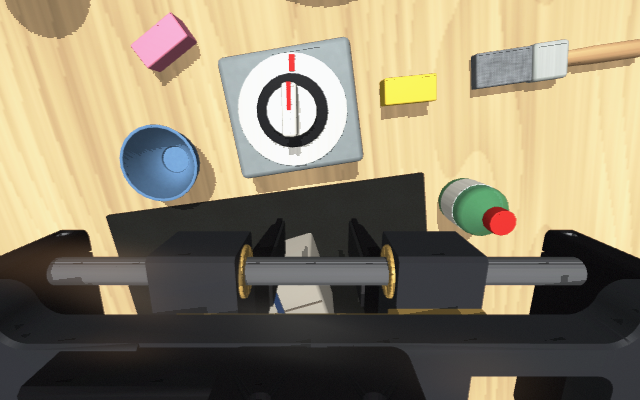

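The stripe at (288,95) points at the mark at (291,62), with the angles within about 1°. The props are in the tray, the moulds are flat, the bystanders are where they were, and the arm is clear.

```bash
python3 -c "
from cell import env
print(env.job_done())"
```

```text
the job is handed in; nothing more can be done
None
```

I handed the job in at about 32 s of robot time: all four props are in the tray, all three moulds lie flat with their mouths to the dryer, and the dial is at the index mark to within about 1° (no verdict came back).

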